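# Move a row of hole saws to the rack in reverse order

### The arm

A 6-joint arm with a two-finger parallel gripper is mounted at the origin on the work surface. World frame = base frame: x ahead of the robot, y to its left, z up, the work surface at z = 0. Lengths are in m, angles in rad, forces in N, time in s.
With the tool pointing down it reaches from about 0.225 to 0.875 m from the base axis. Payload 3.4 kg.
Tool frame: the origin (TCP) lies midway between the tips of the shut fingers; the grasp point (between the pads) lies 19 mm behind it (manip.grasp_offset is the distance from the TCP to the grasp point, in m); x points along the fingers, y is the direction in which the jaws open and shut, and the axes are right-handed (so a half turn about x gives the same grasp; the last joint's range is limited). The gripper opens to 85 mm and grips with 20 to 120 N. Pads are 22 mm wide; open, the fingers measure 114 mm over their backs; the gripper's body (76 mm by 85 mm) begins 54 mm behind the grasp point. The pads swing forward as they close: fully open they stand 13 mm farther back than shut.
Start: joints at [1.063, 0.276, 1.505, -0, 1.361, -0.121], TCP at [0.217, 0.533, 0.231] pointing down, gripper open.
Joint ranges: [-2.89, 2.89], [-0.75, 2.08], [0.22, 2.7], [-1.18, 4.32], [0.11, 2.71], [-2.7, 2.7]. Speed limits (rad/s): [2.57, 2.57, 3.14, 3.14, 3.14, 3.14].

### API

Orientations are given as a unit quaternion [w, x, y, z].
In Python, from rig import manip gives the robot as it stands.
- The arm moves only by the shell command python3 -m creep 'ROWS' [OPENING] [FORCE]. ROWS is a JSON object of lists of equal length, an entry for each row: "delta_pos": the shift along the tool's x, y, z in cm, a list of three; "dr": the turn, a rotation vector about the tool's x, y, z in rad, a list of three. In form: {"delta_pos": [[dx, dy, dz], ...], "dr": [[rx, ry, rz], ...]}. A call has 1 to 10 rows; each row is the pose to reach, as a shift and turn from the pose commanded when the call began, along the tool's axes at that moment; what a row does not reach only later rows make up. A row lasts 1/10 s, in which the tool goes at most 50 mm and 8.59 degrees, less where a joint would pass 70% of its speed; a pose out of reach is approached as far as the arm can. A call with a gripper value outside its range is refused whole. OPENING is the opening, from -1 (shut) to 1 (fully open), set as the call begins (- or left out, the last holds). The fingers move at their own pace and stop on an object; FORCE is the grip in N (left out, the last holds). Time passes only in rows, so rows that repeat a pose let the fingers close. It gives the time, the measured TCP pose, the force and the opening at its end, in the units of the state.
- manip.get_state(): the state, without advancing time (a new reading comes with each control period).
- manip.get_image(name): name is "scene" or "top" or "wrist"; returns a dict with "pixels" (400x640x3 uint8, blue, green, red), "depth" (400x640 float32, m along the optical axis (not along the pixel's ray), 0 where there is no reading), "intrinsics" (3x3 intrinsics, pixels), "k1" (the pictures are not rectified: a ray, as slopes to the right and down, at radius r is drawn at 1 + k1 r^2 times it, then the intrinsics apply), "rvec" (rotation vector, rad) and "tvec" (3), from world to camera coordinates, as OpenCV has them. Camera axes: x right, y down, z forward; pixel columns grow to the right and rows downward; lengths in m; the calibration is good to about 2 mm. A picture is of the moment at which its call begins.
- manip.sign_off(): hands the job in, once; it reports no verdict.
The state is a dict: "clock": time; "qpos": joint angles; "qd": joint speeds; "effort": joint torques, N m; "position": TCP position; "ee_rot": TCP orientation; "contact_force": force on the tool from outside, world axes, zero at the start; "moment": the same for the moment, N m; "width": finger opening in m.
Only numpy, scipy, OpenCV 4.12 (cv2) and the standard library are available. Lean on these libraries where they do the work, as an engineer would, in place of code of your own. Each camera call takes 0.05 s, during which the arm holds its last target. There are 200 camera calls.

### The job

Move the four hole saws from the trays on the dark wooden board into the grey rack, one to a well, in reverse order along the row: the saw that starts at the left end goes to the right end of the rack, the second from the left becomes the second from the right, and so on (left and right as seen from the robot). Keep them upright, teeth down, set each down gently without dropping it, flat on the floor of its well, and let go of them all.

Things in the scene. Friction and masses are not known exactly. Their poses are not given: they have to be found in the camera images.
- saw_a: the smallest of four hole saws: a dark steel cup of 25 mm outside diameter and 40 mm height, standing teeth down, with a nut (18 mm diameter, 10 mm high) on it and above that a bright upright round shank of 12 mm diameter and 38 mm length (from 50 to 88 mm above the teeth), the natural place to hold it. 50 g, give or take 40 %. Origin: on its axis, at the level of the teeth; z up.
- saw_b: the second smallest of four hole saws: a dark steel cup of 34 mm outside diameter and 40 mm height, standing teeth down, with a nut (18 mm diameter, 10 mm high) on it and above that a bright upright round shank of 12 mm diameter and 38 mm length (from 50 to 88 mm above the teeth), the natural place to hold it. 90 g, give or take 40 %. Origin: on its axis, at the level of the teeth; z up.
- saw_c: the second largest of four hole saws: a dark steel cup of 43 mm outside diameter and 40 mm height, standing teeth down, with a nut (18 mm diameter, 10 mm high) on it and above that a bright upright round shank of 12 mm diameter and 38 mm length (from 50 to 88 mm above the teeth), the natural place to hold it. 130 g, give or take 40 %. Origin: on its axis, at the level of the teeth; z up.
- saw_d: the largest of four hole saws: a dark steel cup of 52 mm outside diameter and 40 mm height, standing teeth down, with a nut (18 mm diameter, 10 mm high) on it and above that a bright upright round shank of 12 mm diameter and 38 mm length (from 50 to 88 mm above the teeth), the natural place to hold it. 170 g, give or take 40 %. Origin: on its axis, at the level of the teeth; z up.
- tray_a: one of four alike square trays of pale wood standing in a row along the dark board, 72 mm square, 14 mm high, 4 mm walls and 4 mm floor; fixed. saw_a stands in this one at every start, up to 3 mm off its middle; the places of the four trays along the row change from start to start. Origin: centre of its underside, 12 mm above the bench.
- tray_b: one of four alike square trays of pale wood standing in a row along the dark board, 72 mm square, 14 mm high, 4 mm walls and 4 mm floor; fixed. saw_b stands in this one at every start, up to 3 mm off its middle; the places of the four trays along the row change from start to start. Origin: centre of its underside, 12 mm above the bench.
- tray_c: one of four alike square trays of pale wood standing in a row along the dark board, 72 mm square, 14 mm high, 4 mm walls and 4 mm floor; fixed. saw_c stands in this one at every start, up to 3 mm off its middle; the places of the four trays along the row change from start to start. Origin: centre of its underside, 12 mm above the bench.
- tray_d: one of four alike square trays of pale wood standing in a row along the dark board, 72 mm square, 14 mm high, 4 mm walls and 4 mm floor; fixed. saw_d stands in this one at every start, up to 3 mm off its middle; the places of the four trays along the row change from start to start. Origin: centre of its underside, 12 mm above the bench.
- board: the dark wooden board, 86 x 312 x 12 mm, that carries the row of four trays; fixed, at a new place each start, now nearer the robot than the grey rack, now farther. Origin: centre of its underside, on the bench. Its y axis runs along the row towards the left end as seen from the robot; the tray middles lie at y = -112.5, -37.5, +37.5, +112.5 mm.
- rack: the grey painted steel rack, empty at the start, 86 x 312 mm and 22 mm high over all, with four alike wells in a row, each 70 mm square inside, parted by walls 5 mm thick; fixed, at a new place each start. Origin: centre of its underside, on the bench. Its y axis runs along the row towards the left end as seen from the robot; the well middles lie at y = -112.5, -37.5, +37.5, +112.5 mm, x = 0. The floor of the wells is 13 mm and the top of the walls 22 mm above the bench.

How it is judged:
At the end, for the whole second after the job is handed in: Each hole saw stands upright (within about 4.5 degrees), released and at rest, teeth on the floor of a rack well (height within 3 mm) and wholly inside it; its place in the rack, counted from the right, is that which it had at the start on the board, counted from the left (((y of tray_a in the frame of board between -0.1325 and -0.0925 m and y of saw_a in the frame of rack between 0.088 and 0.137 m) or (y of tray_a in the frame of board between -0.0575 and -0.0175 m and y of saw_a in the frame of rack between 0.013 and 0.062 m) or (y of tray_a in the frame of board between 0.0175 and 0.0575 m and y of saw_a in the frame of rack between -0.062 and -0.013 m) or (y of tray_a in the frame of board between 0.0925 and 0.1325 m and y of saw_a in the frame of rack between -0.137 and -0.088 m)) and x of saw_a in the frame of rack between -0.0245 and 0.0245 m and z of saw_a in the frame of rack between 0.01 and 0.016 m and angle between each of saw_a, saw_b, saw_c, saw_d's own z axis and vertical below 0.08 rad and linear speed of each of saw_a, saw_b, saw_c, saw_d below 0.02 m/s and angular speed of each of saw_a, saw_b, saw_c, saw_d below 0.2 rad/s and contact force between the fingers and saw_a below 0.1 N and ((y of tray_b in the frame of board between -0.1325 and -0.0925 m and y of saw_b in the frame of rack between 0.0925 and 0.1325 m) or (y of tray_b in the frame of board between -0.0575 and -0.0175 m and y of saw_b in the frame of rack between 0.0175 and 0.0575 m) or (y of tray_b in the frame of board between 0.0175 and 0.0575 m and y of saw_b in the frame of rack between -0.0575 and -0.0175 m) or (y of tray_b in the frame of board between 0.0925 and 0.1325 m and y of saw_b in the frame of rack between -0.1325 and -0.0925 m)) and x of saw_b in the frame of rack between -0.02 and 0.02 m and z of saw_b in the frame of rack between 0.01 and 0.016 m and contact force between the fingers and saw_b below 0.1 N and ((y of tray_c in the frame of board between -0.1325 and -0.0925 m and y of saw_c in the frame of rack between 0.097 and 0.128 m) or (y of tray_c in the frame of board between -0.0575 and -0.0175 m and y of saw_c in the frame of rack between 0.022 and 0.053 m) or (y of tray_c in the frame of board between 0.0175 and 0.0575 m and y of saw_c in the frame of rack between -0.053 and -0.022 m) or (y of tray_c in the frame of board between 0.0925 and 0.1325 m and y of saw_c in the frame of rack between -0.128 and -0.097 m)) and x of saw_c in the frame of rack between -0.0155 and 0.0155 m and z of saw_c in the frame of rack between 0.01 and 0.016 m and contact force between the fingers and saw_c below 0.1 N and ((y of tray_d in the frame of board between -0.1325 and -0.0925 m and y of saw_d in the frame of rack between 0.1015 and 0.1235 m) or (y of tray_d in the frame of board between -0.0575 and -0.0175 m and y of saw_d in the frame of rack between 0.0265 and 0.0485 m) or (y of tray_d in the frame of board between 0.0175 and 0.0575 m and y of saw_d in the frame of rack between -0.0485 and -0.0265 m) or (y of tray_d in the frame of board between 0.0925 and 0.1325 m and y of saw_d in the frame of rack between -0.1235 and -0.1015 m)) and x of saw_d in the frame of rack between -0.011 and 0.011 m and z of saw_d in the frame of rack between 0.01 and 0.016 m and contact force between the fingers and saw_d below 0.1 N); the robot touches nothing.
It fails at once if a hole saw tips over (leans more than 40 degrees) (angle between any of saw_a, saw_b, saw_c, saw_d's own z axis and vertical above 0.7 rad).
It fails at once if a hole saw is dropped or knocked flying (faster than 0.7 m/s while no finger touches it) ((linear speed of saw_a above 0.7 m/s and contact force between the fingers and saw_a below 0.05 N) or (linear speed of saw_b above 0.7 m/s and contact force between the fingers and saw_b below 0.05 N) or (linear speed of saw_c above 0.7 m/s and contact force between the fingers and saw_c below 0.05 N) or (linear speed of saw_d above 0.7 m/s and contact force between the fingers and saw_d below 0.05 N)).
It also fails if it takes over 93 s, if anything falls off the work surface, if the arm or the gripper's body presses on something with over 40 N, if the wrist force passes 120 N, or if a joint passes its speed limit or range.

## Working session

There is one attempt and no reset: what is moved stays moved. The work goes in short steps, Python scripts to look and compute and a shell command to move; the robot and the scene stay as the last step left them, time stands still between calls to the robot, and variables do not carry over. Pictures are saved under pics/ and viewed, about 12 in all and at most 16, crops included, and the job is handed in when it is done.

```bash
ls; mkdir -p pics; cat > h.py <<'E'
import numpy as np, cv2
from rig import manip
def cam(n):
    d=manip.get_image(n); return d
def rays(d,uv):
    K=np.array(d["intrinsics"]);uv=np.atleast_2d(uv).astype(float)
    k=np.array([d["k1"],0,0,0],float)
    n=cv2.undistortPoints(uv.reshape(-1,1,2),K,k).reshape(-1,2)
    R=cv2.Rodrigues(np.array(d["rvec"],float))[0];t=np.array(d["tvec"],float).ravel()
    r=np.c_[n,np.ones(len(n))]@R
    return -R.T@t,r
def onz(d,uv,z):
    c,r=rays(d,uv); return c+r*((z-c[2])/r[:,2])[:,None]
def cloud(d):
    h,w=d["depth"].shape
    uv=np.stack(np.meshgrid(np.arange(w),np.arange(h)),-1).reshape(-1,2)
    c,r=rays(d,uv); return (c+r*d["depth"].reshape(-1,1)).reshape(h,w,3)
E
python3 - <<'E'
from h import *
s=manip.get_state();print({k:np.round(v,3).tolist() for k,v in s.items()},manip.grasp_offset)
for n in("scene","top"):
    d=cam(n);cv2.imwrite(f"pics/{n}0.png",d["pixels"]);print(n,rays(d,[[320,200]]))
    P=cloud(d);print(P[200,320])
E
```

```text
pics
{'clock': 0.0, 'qpos': [1.063, 0.277, 1.506, 0.0, 1.361, -0.121], 'qd': [-0.001, 0.002, 0.001, 0.0, 0.0, -0.001], 'effort': [-0.002, -41.677, -24.581, -0.0, 0.011, -0.0], 'position': [0.217, 0.532, 0.23], 'ee_rot': [0.694, 0.135, 0.694, -0.137], 'contact_force': [-0.192, 0.006, -0.601], 'moment': [-0.003, 0.02, -0.023], 'width': 0.085} 0.0187
scene (array([0.85284318, 0.2083843 , 0.65548868]), array([[-0.43349935, -0.31160902, -0.8455799 ]]))
[ 5.16915815e-01 -3.30877942e-02  2.31817704e-04]
top (array([ 0.48200908, -0.00487859,  0.93493682]), array([[ 0.10098953, -0.00733517, -0.99486438]]))
[ 0.57662945 -0.01175115  0.00281604]
```

View pics/top0.png

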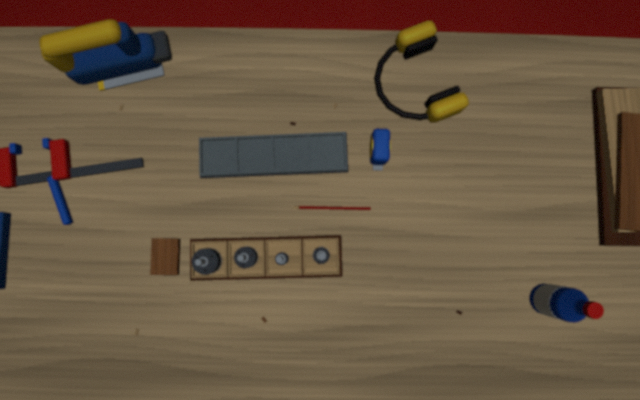

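View pics/scene0.png

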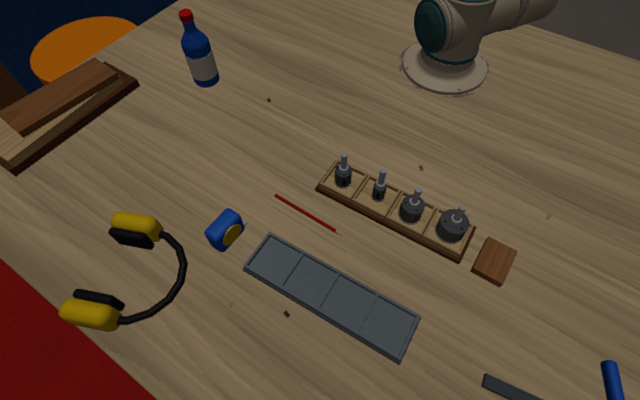

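Top view: board row around y≈258 px, columns 190–341, saws left to right d(205), c(245), a(281), b(321); the rack is farther from the robot at (200–348, 133–178). Scene view agrees, and the space between is clear apart from a thin red stick. The rack order left→right must be b, a, c, d.

```bash
python3 - <<'E'
from h import *
d=cam("top");P=cloud(d);hsv=cv2.cvtColor(d["pixels"],cv2.COLOR_BGR2HSV)
def rect(mask,z,roi):
    m=np.zeros_like(mask);x0,x1,y0,y1=roi;m[y0:y1,x0:x1]=mask[y0:y1,x0:x1]
    m=cv2.morphologyEx(m,cv2.MORPH_CLOSE,np.ones((5,5)))
    c=max(cv2.findContours(m,0,2)[0],key=cv2.contourArea)
    p=onz(d,c.reshape(-1,2),z)[:,:2].astype(np.float32)
    (cx,cy),(w,h),a=cv2.minAreaRect(p);print("rect",cx,cy,w,h,a)
h_,s_,v_=cv2.split(hsv)
print("rack hsv",hsv[155,255],hsv[155,310],"bench",hsv[200,250],"board",hsv[277,300],"block",hsv[255,165])
rack=((h_>80)&(h_<130)&(s_>20)).astype(np.uint8)*255
rect(rack,0.022,(190,358,122,190))
rect(((P[...,2]>0.016)&(P[...,2]<0.04)).astype(np.uint8)*255,0.022,(190,358,122,190))
rect((P[...,2]>0.006).astype(np.uint8)*255,0.012,(184,358,225,290))
for nm,x0,x1 in(("d",192,226),("c",230,263),("a",267,300),("b",305,340)):
    Q=P[238:280,x0:x1].reshape(-1,3);m=Q[:,2]>0.085
    print(nm,m.sum(),Q[m].mean(0).round(4),Q[:,2].max().round(4), [Q[(Q[:,2]>0.05)].mean(0).round(4)])
d=cam("scene");P=cloud(d)
for nm,x,y in(("b",344,165),("a",381,182),("c",416,198),("d",458,218)):
    Q=P[y-20:y+30,x-18:x+19].reshape(-1,3);m=Q[:,2]>0.08
    print(nm,m.sum(),Q[m].mean(0).round(4),Q[:,2].max().round(4))
m=((P[...,2]>0.006)&(P[...,0]>0.5)&(P[...,0]<0.7)).astype(np.uint8)*255
hs=cv2.cvtColor(d["pixels"],cv2.COLOR_BGR2HSV)
print(hs[300,330])
rect(((hs[...,0]>80)&(hs[...,0]<130)&(hs[...,1]>20)).astype(np.uint8)*255,0.022,(240,430,228,365))
E
```

```text
rack hsv [99 33 77] [96 33 78] bench [ 19  88 113] board [ 16 117  76] block [ 12 148  88]
rect 0.6677550077438354 0.08699457347393036 0.07937329262495041 0.3008793294429779 3.288041114807129
rect 0.6692015528678894 0.08813120424747467 0.08155893534421921 0.30360713601112366 3.2604758739471436
rect 0.4565947949886322 0.09742960333824158 0.10221289843320847 0.3098766505718231 1.9268168210983276
d 55 [0.4548 0.1749 0.2376] 0.9349 [array([0.4501, 0.206 , 0.0743])]
c 55 [0.4638 0.1036 0.283 ] 0.9349 [array([0.4588, 0.1295, 0.0898])]
a 44 [0.461  0.0492 0.2732] 0.9349 [array([0.4573, 0.058 , 0.1278])]
b 43 [ 0.4666 -0.0123  0.2587] 0.9349 [array([ 0.4639, -0.014 ,  0.0931])]
b 79 [0.5    0.0059 0.1458] 0.6555
a 83 [0.4816 0.0722 0.1299] 0.6555
c 86 [0.4724 0.1381 0.1159] 0.6555
d 93 [0.4629 0.2123 0.1145] 0.6555
[97 31 75]
rect 0.6729568839073181 0.08994482457637787 0.08437886089086533 0.30433791875839233 3.3673791885375977
```

```bash
cat >> h.py <<'E'
from scipy.spatial.transform import Rotation as Ro
def Rt(s): return Ro.from_quat(np.array(s["ee_rot"])[[1,2,3,0]]).as_matrix()
def go(p):
    "shift in tool axes, cm, from measured TCP to world p"
    s=manip.get_state();return (Rt(s).T@(np.array(p)-s["position"])*100).round(2)
E
python3 - <<'E'
from h import *
for n,pts in(("top",(("d",209,258),("c",246,258),("a",283,258),("b",322,258))),("scene",(("d",458,222),("c",416,198),("a",381,185),("b",344,165)))):
    d=cam(n);P=cloud(d)
    for nm,x,y in pts:
        Q=P[y-24:y+24,x-18:x+19].reshape(-1,3);D=d["depth"][y-24:y+24,x-18:x+19].ravel()
        m=(Q[:,2]>0.08)&(D>0)&(Q[:,2]<.13);print(n,nm,m.sum(),Q[m].mean(0).round(4),Q[m,2].max().round(3) if m.any() else 0)
    if n=="top":  # tray walls height / board yaw
        m=((P[...,2]>0.018)&(P[...,2]<0.03)&(P[...,0]<.53)&(d["depth"]>0)).astype(np.uint8);m[:,:180]=0;m[:,360:]=0;m[:220]=0;m[290:]=0
        print(cv2.minAreaRect(P[m>0][:,:2].astype(np.float32)))
R=Rt(manip.get_state());print(R.round(3)); print(go([.45,.2,.23]))
E
```

```text
top d 53 [0.4495 0.2097 0.0988] 0.106
top c 45 [0.4589 0.1338 0.1001] 0.107
top a 37 [0.4555 0.0629 0.1017] 0.106
top b 34 [ 0.4629 -0.014   0.1036] 0.106
((0.45608043670654297, 0.09755278378725052), (0.07215993106365204, 0.2944953441619873), 1.942110300064087)
scene d 93 [0.4498 0.2124 0.0958] 0.105
scene c 82 [0.4585 0.1356 0.0964] 0.105
scene a 78 [0.4578 0.0633 0.096 ] 0.106
scene b 71 [ 0.4657 -0.0137  0.0965] 0.107
[[-0.     0.377  0.926]
 [-0.001  0.926 -0.377]
 [-1.    -0.001 -0.   ]]
[  0.11 -21.99  34.13]
```

```bash
python3 -m creep '{"delta_pos":[[0,-2.2,3.4],[0,-4.4,6.8],[0,-6.6,10.2],[0,-8.8,13.6],[0,-11,17],[0,-13.2,20.5],[0,-15.4,23.9],[0,-17.6,27.3],[0,-19.8,30.7],[0,-22,34.1]],"dr":[[0.12,0,0],[0.24,0,0],[0.36,0,0],[0.48,0,0],[0.6,0,0],[0.72,0,0],[0.84,0,0],[0.96,0,0],[1.08,0,0],[1.184,0,0]]}' 0.2
python3 - <<'E'
from h import *
d=cam("wrist");cv2.imwrite("pics/w1.png",d["pixels"])
print(Rt(manip.get_state()).round(3),go([.4505,.2105,.13]))
E
```

```text
clock: 1.3
position: [0.4505, 0.1987, 0.2315]
ee_rot: [0.499, 0.501, 0.499, -0.501]
contact_force: [0.9, -0.1, 0.0]
width: 0.0516
[[ 0.005  1.    -0.01 ]
 [-0.006 -0.01  -1.   ]
 [-1.     0.005  0.006]] [10.13 -0.48 -1.74]
```

View pics/w1.png

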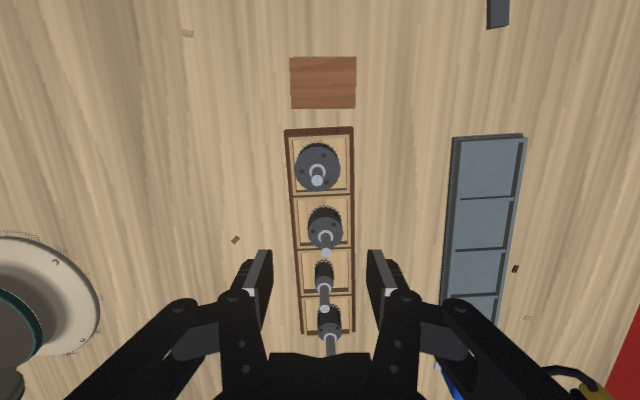

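Wrist view: shank tops d (317,181), c (326,252), a (325,309); b's is hidden low in the frame; the rack lies to the right, with its left wells in sight.

```bash
python3 - <<'E'
from h import *
d=cam("wrist");s=manip.get_state();print(np.round(s["position"],4))
print(onz(d,[[317,181],[326,253],[325,309]],.104).round(4)); P=cloud(d);print(P[181,317],P[253,326],d["depth"][309,325])
# rack left-end corners at wall top
print(onz(d,[[456,138],[526,136]],.022).round(4))
print(go([.4505,.2105,.13]))
E
```

```text
[0.4526 0.1965 0.2313]
[[0.4538 0.2051 0.104 ]
 [0.4623 0.1268 0.104 ]
 [0.461  0.0551 0.104 ]]
[0.45344831 0.19236014 0.05595143] [0.46440086 0.07899675 0.01795362] 0.40752023
[[0.6209 0.2349 0.022 ]
 [0.7053 0.2365 0.022 ]]
[10.13 -0.24 -1.42]
```

```bash
python3 -m creep '{"delta_pos":[[3,0.15,-0.8],[6,0.15,-0.8],[9,0.15,-0.8],[11.5,0.15,-0.8],[12.5,0.15,-0.8],[12.5,0.15,-0.8]],"dr":[[0,0,0],[0,0,0],[0,0,0],[0,0,0],[0,0,0],[0,0,0]]}'
python3 - <<'E'
from h import *
d=cam("wrist");e=cam("scene")
o=np.vstack([d["pixels"][100:400,120:520],e["pixels"][100:300,340:540].repeat(2,0).repeat(2,1)[:300]])
cv2.imwrite("pics/w2.png",o[:600])
E
```

```text
clock: 2.0
position: [0.4501, 0.2083, 0.1052]
ee_rot: [0.5, 0.499, 0.501, -0.501]
contact_force: [0.0, -0.8, 1.0]
width: 0.0513
```

View pics/w2.png

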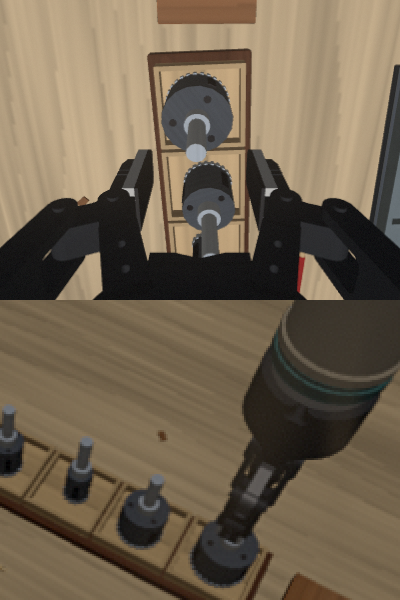

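Wrist crop (top): d's shank top at (197,153) in the crop, i.e. (317,253) full, between the pads; the scene crop shows the fingers right above d. I'll compare the pixel with the projected TCP.

```bash
python3 - <<'E'
from h import *
d=cam("wrist");s=manip.get_state();p=np.array(s["position"]);print(p.round(4))
K=np.array(d["intrinsics"]);k=np.array([d["k1"],0,0,0],float)
for q in(p,p+[0,.011,0],p-[0,.011,0],p+[.025,0,0]):
    print(cv2.projectPoints(q.reshape(1,1,3),np.array(d["rvec"],float),np.array(d["tvec"],float),K,k)[0].ravel().round(1))
print(onz(d,[[317,253]],.104).round(4))
E
```

```text
[0.4523 0.2087 0.1076]
[318.8 259.5]
[318.8 241.8]
[318.7 276.5]
[363.4 259.5]
[[0.4513 0.2109 0.104 ]]
```

```bash
python3 -m creep '{"delta_pos":[[0,0,-0.3],[1.5,0,-0.3],[3,0,-0.3],[3.8,0,-0.3],[3.8,0,-0.3],[3.8,0,-0.3]],"dr":[[0,0,0],[0,0,0],[0,0,0],[0,0,0],[0,0,0],[0,0,0]]}' && python3 -m creep '{"delta_pos":[[0,0,0],[0,0,0],[0,0,0],[0,0,0],[0,0,0],[0,0,0],[0,0,0],[0,0,0]],"dr":[[0,0,0],[0,0,0],[0,0,0],[0,0,0],[0,0,0],[0,0,0],[0,0,0],[0,0,0]]}' -1 60
```

```text
clock: 2.75
position: [0.4517, 0.2114, 0.0689]
ee_rot: [0.5, 0.5, 0.5, -0.5]
contact_force: [0.3, -0.2, -0.1]
width: 0.0511
clock: 3.55
position: [0.4512, 0.2112, 0.0683]
ee_rot: [0.5, 0.5, 0.5, -0.5]
contact_force: [0.1, -0.1, -1.7]
width: 0.0105
```

```bash
python3 -m creep '{"delta_pos":[[-0.5,0,0],[-2,0,0],[-4.5,0,0],[-7.5,0,0],[-10,0,0],[-11.5,0,0],[-12,0,0],[-12,0,0]],"dr":[[0,0,0],[0,0,0],[0,0,0],[0,0,0],[0,0,0],[0,0,0],[0,0,0],[0,0,0]]}' && python3 -m creep '{"delta_pos":[[0,0.7,0.7],[0,2.5,2.6],[0,5.5,5.7],[0,8.5,8.9],[0,11.5,12],[0,14.5,15.2],[0,17.5,18.3],[0,20.2,21.1],[0,22,23],[0,22.5,23.5]],"dr":[[0,0,0],[0,0,0],[0,0,0],[0,0,0],[0,0,0],[0,0,0],[0,0,0],[0,0,0],[0,0,0],[0,0,0]]}'
python3 -m creep '{"delta_pos":[[0,0,0],[1,0,0],[3.5,0,0],[6.5,0,0],[8.5,0,0],[9.5,0,0],[9.5,0,0],[9.5,0,0]],"dr":[[0,0,0],[0,0,0],[0,0,0],[0,0,0],[0,0,0],[0,0,0],[0,0,0],[0,0,0]]}'
python3 - <<'E'
from h import *
d=cam("wrist");e=cam("top");f=cam("scene")
o=np.zeros((600,640,3),np.uint8);o[:300]=d["pixels"][80:380];o[300:,:320]=cv2.resize(e["pixels"][100:250,190:350],(320,300));o[300:,320:]=cv2.resize(f["pixels"][200:350,200:360],(320,300))
cv2.imwrite("pics/w3.png",o)
E
```

```text
clock: 4.35
position: [0.4515, 0.2113, 0.189]
ee_rot: [0.5, 0.501, 0.5, -0.499]
contact_force: [1.0, 0.6, -1.5]
width: 0.0102
clock: 5.35
position: [0.6778, -0.0275, 0.1857]
ee_rot: [-0.499, -0.5, -0.499, 0.501]
contact_force: [0.0, 1.0, -1.8]
width: 0.0109
clock: 6.15
position: [0.6764, -0.0232, 0.0941]
ee_rot: [0.5, 0.5, 0.5, -0.5]
contact_force: [0.2, 0.1, -0.8]
width: 0.0107
```

View pics/w3.png

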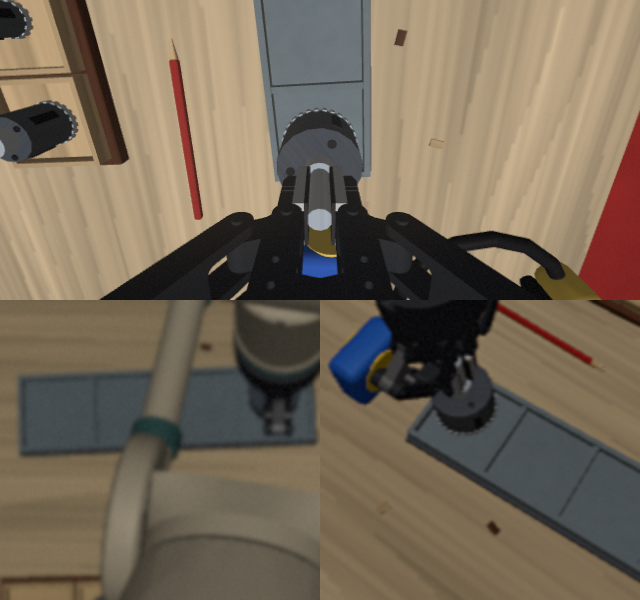

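Wrist crop: saw d held upright over the right-end well; divider line from (271,87) to (364,82) crop, rack side edges at x≈258–280 and 368–371. The scene crop shows it above the right-end well, with the blue tape measure beyond the rack.

```bash
python3 - <<'E'
from h import *
d=cam("wrist");s=manip.get_state();print(np.round(s["position"],4))
print("divider",onz(d,[[271,167],[364,162]],.022).round(4))
im=d["pixels"];hs=cv2.cvtColor(im,cv2.COLOR_BGR2HSV)
m=(hs[...,0]>85)&(hs[...,0]<120)&(hs[...,1]>20)
for r in(90,110,130,150,165):
    x=np.where(m[r,240:400])[0]+240;q=onz(d,[[x[0],r],[x[-1],r]],.022);print(q[:,:2].round(4).tolist())
E
```

```text
[ 0.677  -0.0239  0.0947]
divider [[0.6414 0.0135 0.022 ]
 [0.7117 0.0173 0.022 ]]
[[0.6324, 0.068], [0.7113, 0.0681]]
[[0.6328, 0.0547], [0.712, 0.0547]]
[[0.6341, 0.0408], [0.7127, 0.0408]]
[[0.6346, 0.0263], [0.7135, 0.0263]]
[[0.6354, 0.015], [0.7148, 0.015]]
```

Agreement within 2 mm. Lowering.

```bash
python3 -m creep '{"delta_pos":[[0.7,0,-0.1],[1.4,0,-0.1],[2,0,-0.1],[2.4,0,-0.1],[2.6,0,-0.1],[2.7,0,-0.1],[2.75,0,-0.1],[2.8,0,-0.1],[2.85,0,-0.1],[2.85,0,-0.1]],"dr":[[0,0,0],[0,0,0],[0,0,0],[0,0,0],[0,0,0],[0,0,0],[0,0,0],[0,0,0],[0,0,0],[0,0,0]]}'
python3 -c "
from h import *
import math
f=cam('scene');cv2.imwrite('pics/s4.png',cv2.resize(f['pixels'][180:330,180:380],(800,600)))"
```

```text
clock: 7.35
position: [0.6764, -0.0228, 0.0652]
ee_rot: [0.5, 0.5, 0.5, -0.5]
contact_force: [-0.8, 0.6, -0.0]
width: 0.0106
```

View pics/s4.png

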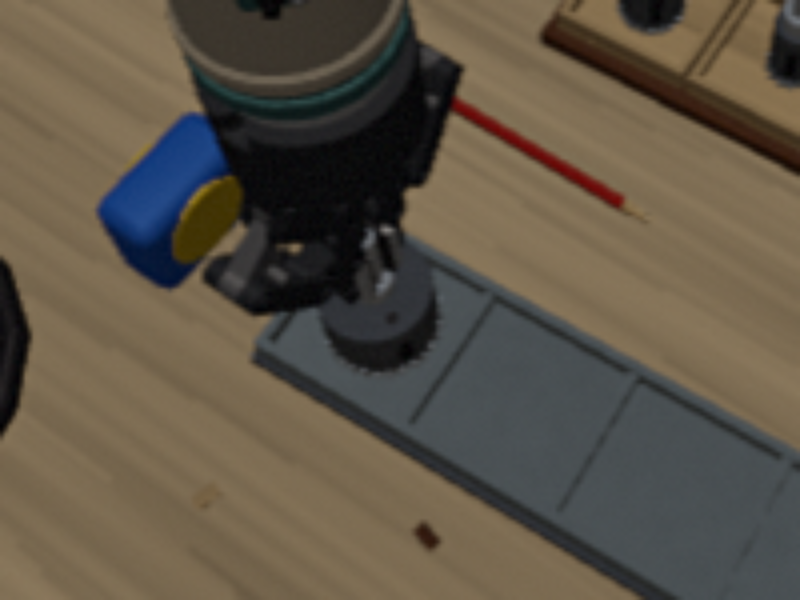

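Scene crop: d stands in the right-end well, teeth at about (380,365), clear of its walls. Press slightly to confirm the floor, then release.

```bash
python3 -m creep '{"delta_pos":[[0.03,0,0],[0.06,0,0],[0.1,0,0],[0.1,0,0]],"dr":[[0,0,0],[0,0,0],[0,0,0],[0,0,0]]}'
```

```text
clock: 7.8
position: [0.6765, -0.0229, 0.0652]
ee_rot: [0.5, 0.5, 0.5, -0.5]
contact_force: [-1.9, -0.4, 6.9]
width: 0.0103
```

```bash
python3 -m creep '{"delta_pos":[[-0.07,0,0],[-0.07,0,0]],"dr":[[0,0,0],[0,0,0]]}' && python3 -m creep '{"delta_pos":[[0,0,0],[0,0,0],[0,0,0],[0,0,0],[0,0,0],[0,0,0]],"dr":[[0,0,0],[0,0,0],[0,0,0],[0,0,0],[0,0,0],[0,0,0]]}' 0.2 && python3 -m creep '{"delta_pos":[[-0.5,0,0],[-2,0,0],[-4.5,0,0],[-8,0,0],[-11,0,0],[-12.5,0,0],[-12.5,0,0]],"dr":[[0,0,0],[0,0,0],[0,0,0],[0,0,0],[0,0,0],[0,0,0],[0,0,0]]}'
```

```text
clock: 8.0
position: [0.6765, -0.0229, 0.0651]
ee_rot: [0.5, 0.5, 0.5, -0.5]
contact_force: [-0.5, 0.6, 4.8]
width: 0.0103
clock: 8.6
position: [0.6763, -0.0228, 0.0644]
ee_rot: [0.5, 0.5, 0.5, -0.5]
contact_force: [0.3, -0.2, -0.4]
width: 0.051
clock: 9.3
position: [0.678, -0.023, 0.1932]
ee_rot: [0.502, 0.501, 0.498, -0.498]
contact_force: [0.9, -0.1, 0.4]
width: 0.051
```

```bash
python3 -m creep '{"delta_pos":[[0,-0.8,-0.6],[0,-3,-2.2],[0,-6,-4.4],[0,-9,-6.6],[0,-12,-8.8],[0,-15,-11],[0,-18,-13.2],[0,-20.4,-15],[0,-21.6,-15.9],[0,-21.6,-15.9]],"dr":[[0,0,0],[0,0,0],[0,0,0],[0,0,0],[0,0,0],[0,0,0],[0,0,0],[0,0,0],[0,0,0],[0,0,0]]}' && python3 -m creep '{"delta_pos":[[1,0,0],[4,0,0],[7,0,0],[8.3,0,0],[8.3,0,0]],"dr":[[0,0,0],[0,0,0],[0,0,0],[0,0,0],[0,0,0]]}'
python3 - <<'E'
from h import *
d=cam("wrist");e=cam("top")
K=np.array(d["intrinsics"]);k=np.array([d["k1"],0,0,0],float);p=np.array(manip.get_state()["position"])
im=d["pixels"].copy()
for q in(p,p+[0,.008,0],p-[0,.008,0]):
    u=cv2.projectPoints(q.reshape(1,1,3),np.array(d["rvec"],float),np.array(d["tvec"],float),K,k)[0].ravel();cv2.circle(im,tuple(int(v) for v in u),2,(0,0,255),-1)
o=np.hstack([cv2.resize(im[180:330,240:400],(400,375)),cv2.resize(e["pixels"][100:250,190:350],(400,375))])
cv2.imwrite("pics/w5.png",o)
E
```

```text
clock: 10.3
position: [0.4578, 0.1369, 0.1886]
ee_rot: [0.5, 0.499, 0.501, -0.5]
contact_force: [0.8, 0.2, -0.2]
width: 0.0513
clock: 10.8
position: [0.4596, 0.1349, 0.1035]
ee_rot: [-0.499, -0.499, -0.501, 0.502]
contact_force: [-0.1, 0.3, -0.4]
width: 0.0514
```

View pics/w5.png

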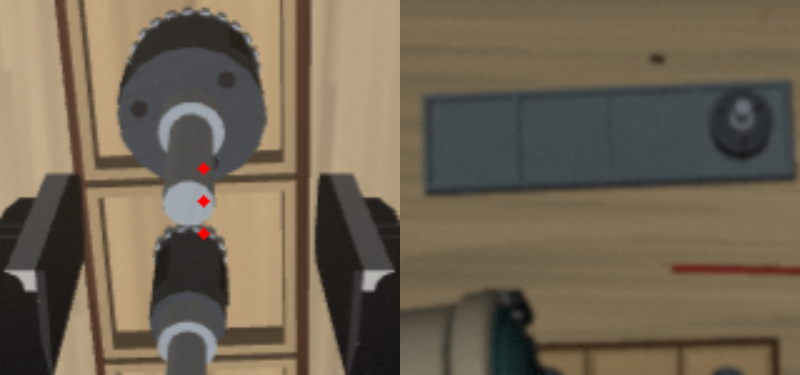

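Left: c's shank top (189,203) matches the TCP mark (203,201) along the row and is 3 mm off toward −x. Right: d stands within its well around (742,122).

```bash
python3 -m creep '{"delta_pos":[[0,-0.3,0],[1.5,-0.3,0],[3,-0.3,0],[3.8,-0.3,0],[3.8,-0.3,0],[3.8,-0.3,0]],"dr":[[0,0,0],[0,0,0],[0,0,0],[0,0,0],[0,0,0],[0,0,0]]}' && python3 -m creep '{"delta_pos":[[0,0,0],[0,0,0],[0,0,0],[0,0,0],[0,0,0],[0,0,0],[0,0,0],[0,0,0]],"dr":[[0,0,0],[0,0,0],[0,0,0],[0,0,0],[0,0,0],[0,0,0],[0,0,0],[0,0,0]]}' -1 60 && python3 -m creep '{"delta_pos":[[-0.5,0,0],[-2,0,0],[-4.5,0,0],[-7.5,0,0],[-10,0,0],[-11.5,0,0],[-12,0,0],[-12,0,0]],"dr":[[0,0,0],[0,0,0],[0,0,0],[0,0,0],[0,0,0],[0,0,0],[0,0,0],[0,0,0]]}'
```

```text
clock: 11.5
position: [0.4578, 0.1362, 0.0691]
ee_rot: [0.5, 0.5, 0.5, -0.5]
contact_force: [-0.6, 0.2, 0.5]
width: 0.0513
clock: 12.3
position: [0.4577, 0.1363, 0.069]
ee_rot: [0.5, 0.5, 0.5, -0.5]
contact_force: [-0.5, -0.3, 5.8]
width: 0.0102
clock: 13.1
position: [0.4572, 0.1362, 0.1887]
ee_rot: [0.5, 0.5, 0.5, -0.5]
contact_force: [0.8, 1.1, -1.7]
width: 0.0103
```

```bash
python3 -m creep '{"delta_pos":[[0,0.7,0.3],[0,2.5,1],[0,5.5,2.1],[0,8.5,3.3],[0,11.5,4.5],[0,14.5,5.7],[0,17.5,6.8],[0,20,7.8],[0,21.3,8.3],[0,21.5,8.4]],"dr":[[0,0,0],[0,0,0],[0,0,0],[0,0,0],[0,0,0],[0,0,0],[0,0,0],[0,0,0],[0,0,0],[0,0,0]]}' && python3 -m creep '{"delta_pos":[[0,0,0],[1,0,0],[3.5,0,0],[6.5,0,0],[9,0,0],[10.5,0,0],[11.2,0,0],[11.7,0,0],[12,0,0],[12.1,0,0]],"dr":[[0,0,0],[0,0,0],[0,0,0],[0,0,0],[0,0,0],[0,0,0],[0,0,0],[0,0,0],[0,0,0],[0,0,0]]}' && python3 -m creep '{"delta_pos":[[0.05,0,0],[0.1,0,0],[0.15,0,0],[0.2,0,0],[0.25,0,0],[0.25,0,0]],"dr":[[0,0,0],[0,0,0],[0,0,0],[0,0,0],[0,0,0],[0,0,0]]}'
python3 -c "
from h import *
f=cam('scene');cv2.imwrite('pics/s6.png',cv2.resize(f['pixels'][180:330,200:400],(600,450)))"
```

```text
clock: 14.1
position: [0.6748, 0.0502, 0.1861]
ee_rot: [-0.499, -0.5, -0.5, 0.501]
contact_force: [-0.4, -0.1, -0.7]
width: 0.0105
clock: 15.1
position: [0.6725, 0.0523, 0.0681]
ee_rot: [0.5, 0.5, 0.5, -0.5]
contact_force: [-0.2, -0.1, -1.2]
width: 0.0103
clock: 15.7
position: [0.6725, 0.0521, 0.0661]
ee_rot: [0.5, 0.5, 0.5, -0.5]
contact_force: [-1.5, 0.3, 4.5]
width: 0.0108
```

View pics/s6.png

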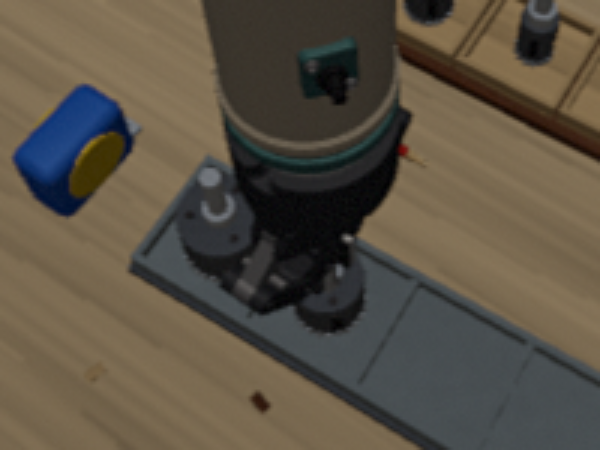

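d stands upright in the right-end well (215,225); c touches the floor of the second well (330,300). Release; then on to a.

```bash
python3 -m creep '{"delta_pos":[[-0.03,0,0],[-0.03,0,0],[-0.03,0,0],[-0.03,0,0],[-0.03,0,0],[-0.03,0,0]],"dr":[[0,0,0],[0,0,0],[0,0,0],[0,0,0],[0,0,0],[0,0,0]]}' 0.2 && python3 -m creep '{"delta_pos":[[-0.5,0,0],[-2,0,0],[-4.5,0,0],[-8,0,0],[-11,0,0],[-12.3,0,0],[-12.3,0,0]],"dr":[[0,0,0],[0,0,0],[0,0,0],[0,0,0],[0,0,0],[0,0,0],[0,0,0]]}' && python3 -m creep '{"delta_pos":[[0,-0.8,0],[0,-3,-0.1],[0,-6,-0.3],[0,-9,-0.5],[0,-12,-0.7],[0,-15,-0.9],[0,-18,-1.1],[0,-20.4,-1.2],[0,-21.5,-1.2],[0,-21.5,-1.2]],"dr":[[0,0,0],[0,0,0],[0,0,0],[0,0,0],[0,0,0],[0,0,0],[0,0,0],[0,0,0],[0,0,0],[0,0,0]]}' && python3 -m creep '{"delta_pos":[[1,0,0],[4,0,0],[7,0,0],[8.3,0,0],[8.3,0,0]],"dr":[[0,0,0],[0,0,0],[0,0,0],[0,0,0],[0,0,0]]}'
python3 - <<'E'
from h import *
d=cam("wrist");e=cam("scene")
K=np.array(d["intrinsics"]);k=np.array([d["k1"],0,0,0],float);p=np.array(manip.get_state()["position"])
im=d["pixels"].copy()
for q in(p,p+[0,.008,0],p-[0,.008,0]):
    u=cv2.projectPoints(q.reshape(1,1,3),np.array(d["rvec"],float),np.array(d["tvec"],float),K,k)[0].ravel();cv2.circle(im,tuple(int(v) for v in u),2,(0,0,255),-1)
o=np.hstack([cv2.resize(im[180:330,240:400],(400,375)),cv2.resize(e["pixels"][200:350,240:400],(400,375))])
cv2.imwrite("pics/w7.png",o)
E
```

```text
clock: 16.35
position: [0.6722, 0.0522, 0.0651]
ee_rot: [0.5, 0.5, 0.5, -0.5]
contact_force: [-0.2, 0.1, -0.0]
width: 0.0514
clock: 17.05
position: [0.6735, 0.0522, 0.1908]
ee_rot: [0.501, 0.501, 0.499, -0.499]
contact_force: [-0.0, -0.1, 0.7]
width: 0.0513
clock: 18.05
position: [0.455, 0.0642, 0.1872]
ee_rot: [0.499, 0.499, 0.501, -0.501]
contact_force: [1.2, -0.2, 0.0]
width: 0.0512
clock: 18.55
position: [0.4564, 0.064, 0.1024]
ee_rot: [-0.499, -0.499, -0.501, 0.501]
contact_force: [0.5, 0.6, 0.8]
width: 0.0514
```

View pics/w7.png

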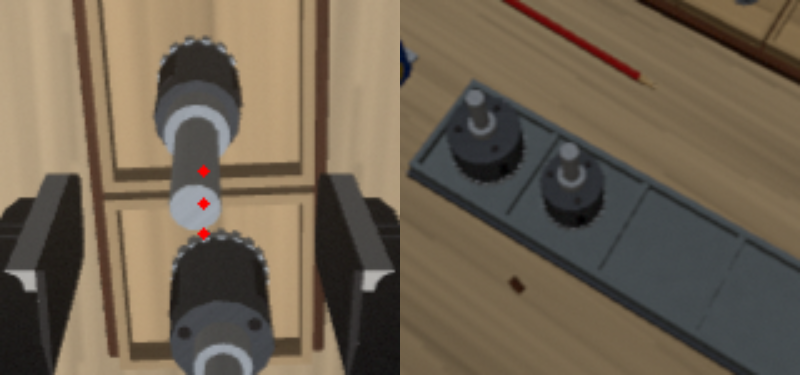

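a's shank top (195,207) is within 2 mm of the TCP mark (203,204); d and c stand well in the two right wells. Grasp and place a.

```bash
python3 -m creep '{"delta_pos":[[0,-0.2,0],[1.5,-0.2,0],[3,-0.2,0],[3.8,-0.2,0],[3.8,-0.2,0],[3.8,-0.2,0]],"dr":[[0,0,0],[0,0,0],[0,0,0],[0,0,0],[0,0,0],[0,0,0]]}' && python3 -m creep '{"delta_pos":[[0,0,0],[0,0,0],[0,0,0],[0,0,0],[0,0,0],[0,0,0],[0,0,0],[0,0,0]],"dr":[[0,0,0],[0,0,0],[0,0,0],[0,0,0],[0,0,0],[0,0,0],[0,0,0],[0,0,0]]}' -1 50 && python3 -m creep '{"delta_pos":[[-0.5,0,0],[-2,0,0],[-4.5,0,0],[-7.5,0,0],[-10,0,0],[-11.5,0,0],[-12,0,0],[-12,0,0]],"dr":[[0,0,0],[0,0,0],[0,0,0],[0,0,0],[0,0,0],[0,0,0],[0,0,0],[0,0,0]]}' && python3 -m creep '{"delta_pos":[[0,0.7,-0.2],[0,2.5,-0.7],[0,5.5,-1.6],[0,8.5,-2.5],[0,11.5,-3.4],[0,14.5,-4.3],[0,17.5,-5.2],[0,20,-5.9],[0,21.1,-6.2],[0,21.2,-6.2]],"dr":[[0,0,0],[0,0,0],[0,0,0],[0,0,0],[0,0,0],[0,0,0],[0,0,0],[0,0,0],[0,0,0],[0,0,0]]}' && python3 -m creep '{"delta_pos":[[0,0,0],[1,0,0],[3.5,0,0],[6.5,0,0],[9,0,0],[10.5,0,0],[11.2,0,0],[11.7,0,0],[12,0,0],[12.1,0,0]],"dr":[[0,0,0],[0,0,0],[0,0,0],[0,0,0],[0,0,0],[0,0,0],[0,0,0],[0,0,0],[0,0,0],[0,0,0]]}' && python3 -m creep '{"delta_pos":[[0.05,0,0],[0.1,0,0],[0.15,0,0],[0.2,0,0],[0.25,0,0],[0.25,0,0]],"dr":[[0,0,0],[0,0,0],[0,0,0],[0,0,0],[0,0,0],[0,0,0]]}'
python3 -c "
from h import *
f=cam('scene');cv2.imwrite('pics/s8.png',cv2.resize(f['pixels'][200:370,230:430],(600,510)))"
```

```text
clock: 19.25
position: [0.4558, 0.0642, 0.0679]
ee_rot: [0.5, 0.5, 0.5, -0.5]
contact_force: [-0.1, 0.0, -0.3]
width: 0.0512
clock: 20.05
position: [0.4556, 0.0642, 0.0679]
ee_rot: [0.5, 0.5, 0.5, -0.5]
contact_force: [-1.0, 0.6, 6.2]
width: 0.0107
clock: 20.85
position: [0.4554, 0.0642, 0.1876]
ee_rot: [0.5, 0.5, 0.5, -0.5]
contact_force: [0.0, -0.2, -1.8]
width: 0.0109
clock: 21.85
position: [0.6678, 0.1264, 0.1852]
ee_rot: [0.499, 0.499, 0.501, -0.501]
contact_force: [-1.6, 0.5, -1.3]
width: 0.0111
clock: 22.85
position: [0.6675, 0.1262, 0.0669]
ee_rot: [0.5, 0.5, 0.5, -0.5]
contact_force: [0.2, 0.4, -0.9]
width: 0.0107
clock: 23.45
position: [0.6675, 0.1262, 0.065]
ee_rot: [0.5, 0.5, 0.5, -0.5]
contact_force: [-0.6, -0.3, 4.5]
width: 0.0106
```

View pics/s8.png

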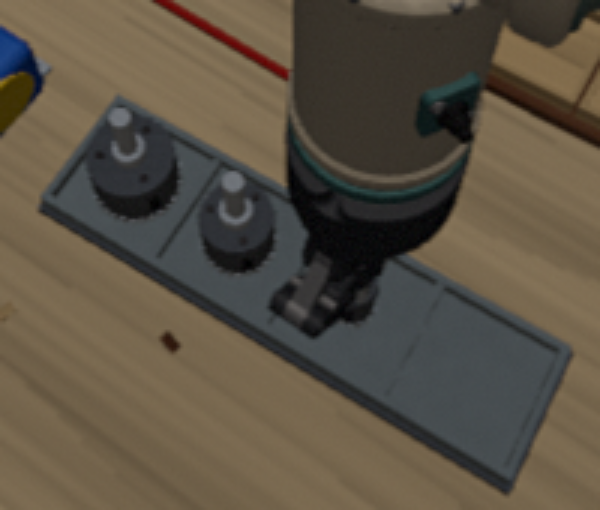

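a is down in the third well (360,300), floor contact felt (4.5 N). Release and go to b.

```bash
python3 -m creep '{"delta_pos":[[-0.03,0,0],[-0.03,0,0],[-0.03,0,0],[-0.03,0,0],[-0.03,0,0],[-0.03,0,0]],"dr":[[0,0,0],[0,0,0],[0,0,0],[0,0,0],[0,0,0],[0,0,0]]}' 0.2 && python3 -m creep '{"delta_pos":[[-0.5,0,0],[-2,0,0],[-4.5,0,0],[-8,0,0],[-11,0,0],[-12.3,0,0],[-12.3,0,0]],"dr":[[0,0,0],[0,0,0],[0,0,0],[0,0,0],[0,0,0],[0,0,0],[0,0,0]]}' && python3 -m creep '{"delta_pos":[[0,-0.8,0.5],[0,-3,2],[0,-6,4],[0,-9,6.1],[0,-12,8.2],[0,-15,10.2],[0,-18,12.3],[0,-19.8,13.5],[0,-20.4,13.9],[0,-20.4,13.9]],"dr":[[0,0,0],[0,0,0],[0,0,0],[0,0,0],[0,0,0],[0,0,0],[0,0,0],[0,0,0],[0,0,0],[0,0,0]]}' && python3 -m creep '{"delta_pos":[[1,0,0],[4,0,0],[7,0,0],[8.3,0,0],[8.3,0,0]],"dr":[[0,0,0],[0,0,0],[0,0,0],[0,0,0],[0,0,0]]}'
python3 - <<'E'
from h import *
d=cam("wrist");e=cam("scene")
K=np.array(d["intrinsics"]);k=np.array([d["k1"],0,0,0],float);p=np.array(manip.get_state()["position"])
im=d["pixels"].copy()
for q in(p,p+[0,.008,0],p-[0,.008,0]):
    u=cv2.projectPoints(q.reshape(1,1,3),np.array(d["rvec"],float),np.array(d["tvec"],float),K,k)[0].ravel();cv2.circle(im,tuple(int(v) for v in u),2,(0,0,255),-1)
o=np.hstack([cv2.resize(im[180:330,240:400],(400,375)),cv2.resize(e["pixels"][220:370,270:430],(400,375))])
cv2.imwrite("pics/w9.png",o)
E
```

```text
clock: 24.1
position: [0.6672, 0.1262, 0.064]
ee_rot: [0.5, 0.5, 0.5, -0.5]
contact_force: [0.1, 0.5, -1.0]
width: 0.0508
clock: 24.8
position: [0.6685, 0.1263, 0.1897]
ee_rot: [0.501, 0.501, 0.499, -0.499]
contact_force: [0.1, -0.9, -0.1]
width: 0.0511
clock: 25.8
position: [0.4618, -0.013, 0.186]
ee_rot: [-0.499, -0.5, -0.5, 0.501]
contact_force: [0.2, -0.6, 0.3]
width: 0.051
clock: 26.3
position: [0.4621, -0.0119, 0.1011]
ee_rot: [0.498, 0.499, 0.502, -0.501]
contact_force: [0.1, 0.7, -0.0]
width: 0.0511
```

View pics/w9.png

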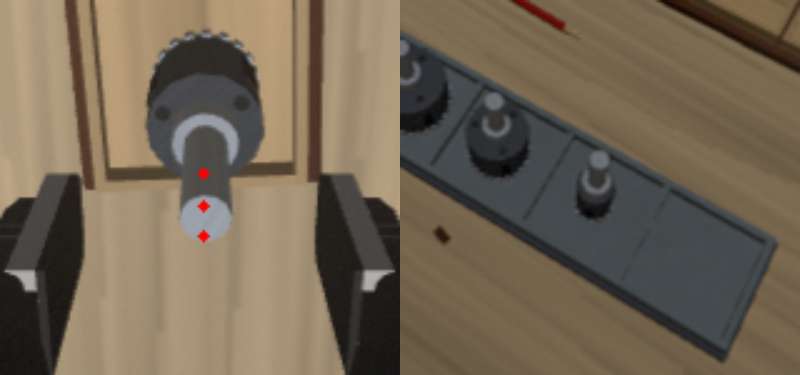

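b's shank top (206,218) is 3 mm toward −y of the TCP mark (203,206); a stands upright in its well (595,190 right crop). Correct, grasp, place.

```bash
python3 -m creep '{"delta_pos":[[0,0,0.2],[1.5,0,0.2],[3,0,0.2],[3.7,0,0.2],[3.7,0,0.2],[3.7,0,0.2]],"dr":[[0,0,0],[0,0,0],[0,0,0],[0,0,0],[0,0,0],[0,0,0]]}' && python3 -m creep '{"delta_pos":[[0,0,0],[0,0,0],[0,0,0],[0,0,0],[0,0,0],[0,0,0],[0,0,0],[0,0,0]],"dr":[[0,0,0],[0,0,0],[0,0,0],[0,0,0],[0,0,0],[0,0,0],[0,0,0],[0,0,0]]}' -1 60 && python3 -m creep '{"delta_pos":[[-0.5,0,0],[-2,0,0],[-4.5,0,0],[-7.5,0,0],[-10,0,0],[-11.5,0,0],[-12,0,0],[-12,0,0]],"dr":[[0,0,0],[0,0,0],[0,0,0],[0,0,0],[0,0,0],[0,0,0],[0,0,0],[0,0,0]]}' && python3 -m creep '{"delta_pos":[[0,0.7,-0.8],[0,2.5,-2.7],[0,5,-5.4],[0,7.7,-8.3],[0,10.4,-11.2],[0,13.1,-14.1],[0,15.8,-17.1],[0,18.2,-19.7],[0,19.6,-21.2],[0,20,-21.6]],"dr":[[0,0,0],[0,0,0],[0,0,0],[0,0,0],[0,0,0],[0,0,0],[0,0,0],[0,0,0],[0,0,0],[0,0,0]]}' && python3 -m creep '{"delta_pos":[[0,0,0],[1,0,0],[3.5,0,0],[6.5,0,0],[9,0,0],[10.5,0,0],[11.2,0,0],[11.7,0,0],[12,0,0],[12.1,0,0]],"dr":[[0,0,0],[0,0,0],[0,0,0],[0,0,0],[0,0,0],[0,0,0],[0,0,0],[0,0,0],[0,0,0],[0,0,0]]}' && python3 -m creep '{"delta_pos":[[0.05,0,0],[0.1,0,0],[0.15,0,0],[0.2,0,0],[0.25,0,0],[0.25,0,0]],"dr":[[0,0,0],[0,0,0],[0,0,0],[0,0,0],[0,0,0],[0,0,0]]}'
python3 -c "
from h import *
f=cam('scene');cv2.imwrite('pics/s10.png',cv2.resize(f['pixels'][200:370,230:430],(600,510)))"
```

```text
clock: 27.0
position: [0.4639, -0.0149, 0.0677]
ee_rot: [0.5, 0.5, 0.5, -0.5]
contact_force: [0.4, -0.1, 0.6]
width: 0.051
clock: 27.8
position: [0.4637, -0.0149, 0.0677]
ee_rot: [0.5, 0.5, 0.5, -0.5]
contact_force: [-0.2, 1.0, 6.3]
width: 0.0104
clock: 28.6
position: [0.4633, -0.0148, 0.1873]
ee_rot: [0.5, 0.5, 0.5, -0.5]
contact_force: [0.4, -0.3, -1.6]
width: 0.0105
clock: 29.6
position: [0.664, 0.2038, 0.1843]
ee_rot: [0.5, 0.499, 0.501, -0.5]
contact_force: [0.6, -0.2, -0.5]
width: 0.0105
clock: 30.6
position: [0.6635, 0.201, 0.0667]
ee_rot: [0.5, 0.5, 0.5, -0.5]
contact_force: [0.1, -0.4, -0.6]
width: 0.0106
clock: 31.2
position: [0.6635, 0.2013, 0.0647]
ee_rot: [0.5, 0.5, 0.5, -0.5]
contact_force: [-1.7, -0.4, 5.0]
width: 0.0105
```

View pics/s10.png

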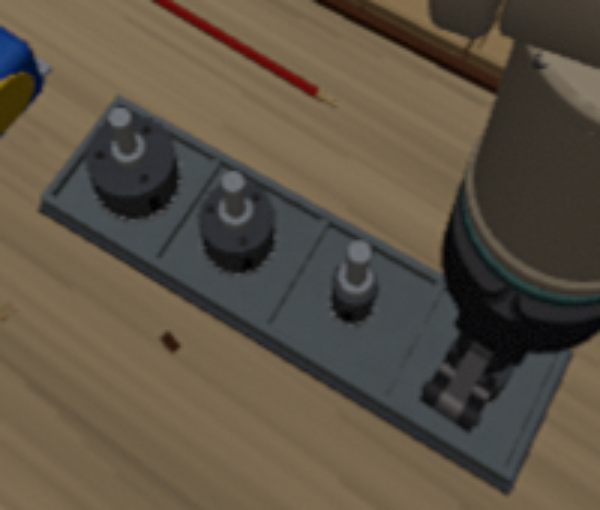

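d, c and a are standing in their wells, and b is down in the left-end well with 5 N of floor contact. Release, lift, back off toward the robot's left, and check.

```bash
python3 -m creep '{"delta_pos":[[-0.03,0,0],[-0.03,0,0],[-0.03,0,0],[-0.03,0,0],[-0.03,0,0],[-0.03,0,0]],"dr":[[0,0,0],[0,0,0],[0,0,0],[0,0,0],[0,0,0],[0,0,0]]}' 0.2 && python3 -m creep '{"delta_pos":[[-0.5,0,0],[-2,0,0],[-4.5,0,0],[-8,0,0],[-11,0,0],[-14,0,0],[-15,0,0]],"dr":[[0,0,0],[0,0,0],[0,0,0],[0,0,0],[0,0,0],[0,0,0],[0,0,0]]}' && python3 -m creep '{"delta_pos":[[0,-1,-1],[0,-3,-3],[0,-6,-5],[0,-9,-8],[0,-12,-11],[0,-15,-14],[0,-18,-17],[0,-20,-19],[0,-20,-20],[0,-20,-20]],"dr":[[0,0,0],[0,0,0],[0,0,0],[0,0,0],[0,0,0],[0,0,0],[0,0,0],[0,0,0],[0,0,0],[0,0,0]]}'
python3 - <<'E'
from h import *
e=cam("top");f=cam("scene")
cv2.imwrite("pics/f.png",np.hstack([cv2.resize(e["pixels"][120:190,190:360],(400,165)).copy() if 0 else cv2.resize(e["pixels"][90:240,190:350],(400,375)),cv2.resize(f["pixels"][220:370,240:440],(400,375))]))
c=np.array([.670,.0885]);a=np.deg2rad(3.3)
for n,d in(("top",e),("scene",f)):
    P=cloud(d);Q=P[(d["depth"]>0)&(P[...,2]>.088)&(P[...,2]<.13)];Q=Q[(Q[:,0]>.62)&(Q[:,0]<.72)&(Q[:,1]>-.07)&(Q[:,1]<.25)]
    D=Q[:,:2]-c;x=D@[np.cos(a),np.sin(a)];y=D@[-np.sin(a),np.cos(a)]
    for w in(.1125,.0375,-.0375,-.1125):
        m=abs(y-w)<.037;print(n,w,m.sum(),x[m].mean().round(4),y[m].mean().round(4),Q[m,2].max().round(3))
print(np.round(manip.get_state()["contact_force"],1))
E
```

```text
clock: 31.85
position: [0.6632, 0.2012, 0.0638]
ee_rot: [0.5, 0.5, 0.5, -0.5]
contact_force: [0.3, -0.3, -0.5]
width: 0.0514
clock: 32.55
position: [0.6651, 0.2016, 0.2195]
ee_rot: [0.502, 0.503, 0.498, -0.497]
contact_force: [0.3, 0.3, -0.1]
width: 0.0513
clock: 33.55
position: [0.462, 0.4022, 0.2125]
ee_rot: [0.501, 0.499, 0.501, -0.5]
contact_force: [0.6, -0.5, -1.2]
width: 0.051
top 0.1125 39 -0.0011 0.111 0.103
top 0.0375 41 -0.0016 0.0365 0.104
top -0.0375 38 -0.0015 -0.0383 0.104
top -0.1125 37 -0.0016 -0.1104 0.105
scene 0.1125 73 -0.0001 0.1134 0.103
scene 0.0375 68 0.0004 0.0364 0.102
scene -0.0375 61 0.0008 -0.0377 0.103
scene -0.1125 61 0.0005 -0.1098 0.104
[ 0.6 -0.6  0.5]
```

View pics/f.png

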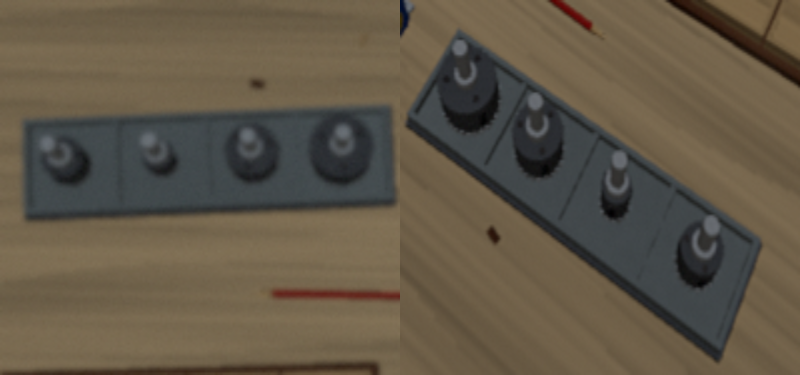

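Final pictures: left to right b, a, c, d stand upright near the middles of their wells, with apparent leans consistent with perspective. Handing in.

```bash
python3 -c "
from rig import manip
print(manip.sign_off())"
```

```text
the job is handed in; nothing more can be done
None
```

All four hole saws are in the grey rack in reverse order, and the job was handed in at about 33.7 s of the 93 s allowed; no verdict is reported. On the board they stood d, c, a, b from the left; in the rack they stand b, a, c, d. I held each by its shank, lowered it until the floor pushed back with 4–7 N, then let go.

- **Position:** in the last top and scene pictures every shank lies within 1.6 mm of its well middle across the rack and within 2.7 mm along it. The largest is saw_d, 2–3 mm along the row, against the 11 mm allowed.
- **Height:** the shank tops read 102–105 mm, against 101 mm expected.
- **Upright and clear:** I judged uprightness by eye; the slight leans in the pictures fit perspective. The gripper is open and away from everything.
- **Disagreements:** the top and scene cameras differ by about 1–3 mm. One wrist picture, taken while the arm was still settling, was about 6 mm off; the later close-ups agreed to within about 3 mm and set the final grasp corrections. No check failed.

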